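Set out the measuring cups and uncap the stock canister

ROBOT

A 6-joint arm with a two-finger parallel gripper is mounted at the origin on the work surface. World frame = base frame: x ahead of the robot, y to its left, z up, the work surface at z = 0. Lengths are in mm, angles in degrees, forces in N, time in s.
With the tool pointing down it reaches from about 350 to 850 mm from the base axis. Payload 8.1 kg.
Tool frame: the origin (TCP) lies between the finger pads; the fingertips stand 11 mm ahead of it and the grasp point (between the pads) lies 8 mm behind it; z points along the fingers, y is the line along which they close (so a half turn about z gives the same grasp; the last joint's range is limited). The gripper opens to 85 mm and grips with 20 to 120 N. Pads are 22 mm wide; open, the fingers measure 114 mm over their backs; the gripper's body (76 mm by 85 mm) begins 54 mm behind the grasp point. The pads swing forward as they close: fully open they stand 13 mm farther back than shut.
Start: joints at [-75.424, 7.471, 85.268, -0, 87.261, -4.893], TCP at [199.999, -565.69, 242.292] pointing down, gripper open.
Joint ranges: [-169.43, 169.43], [-51.17, 129.36], [1.28, 143.12], [-76.62, 256.62], [0, 156.53], [-152.29, 152.29]. Speed limits (degrees/s): [136.94, 136.94, 159.86, 180, 180, 180].

INTERFACE

Orientations are given as [roll, pitch, yaw] about the fixed x, y, z axes, in that order (R = Rz(yaw) Ry(pitch) Rx(roll)).
In Python, from bench import r, snapshot, get_calibration gives the robot as it stands.
- The arm moves only by the tool step_arm, never from a script. Its argument "rows" is a list of rows, each a list of 2 entries, a list of its own where there are three numbers: the shift along the tool's x, y, z in mm, then the turn about the tool's z in degrees. In form: [[[tx, ty, tz], yaw], ...]. A call has 1 to 12 rows; each row is the pose to reach, as a shift and turn from the pose commanded when the call began, along the tool's axes at that moment; what a row does not reach only later rows make up. A row lasts 1/10 s, in which the tool goes at most 50 mm and 8.59 degrees, less where a joint would pass 70% of its speed; a pose out of reach is approached as far as the arm can. A call with a gripper value outside its range is refused whole. "fingers" is the opening, from 0 (shut) to 1 (fully open), set as the call begins (left out, the last holds). The fingers move at their own pace and stop on an object; "squeeze" is the grip in N (left out, the last holds). Time passes only in rows, so rows that repeat a pose let the fingers close. It gives the time, the measured TCP pose, the force, the opening and the grip force at its end, in the units of the state.
- r.sense(): the state, without advancing time (a new reading comes with each control period).
- snapshot(name): name is "scene" or "top"; returns the picture (480x640x3 uint8, blue, green, red); there is no depth.
- get_calibration(name): a dict with "fovy" (degrees; the focal length in pixels is half the picture's height over the tangent of half this angle, whatever the lens; pixels are square), "cx", "cy" (the principal point, pixels), "eye" and "orientation" of the camera in the world. Camera axes: x right, y up, looking along -z (the intrinsics and any distortion apply to the point x, -y, -z); pixel columns grow to the right and rows downward; lengths in mm; the calibration is good to about 2 mm. A picture is of the moment at which its call begins. get_calibration takes no time and is no camera call.
- r.hand_in(): hands the job in; it is judged then, once.
The state is a dict: "time": time; "joint_pos": joint angles; "qd": joint speeds; "joint_efforts": joint torques, N m; "tool_pos": TCP position; "tcp_rot": TCP orientation; "ft_force": force on the tool from outside, world axes, zero at the start; "wrist_torque": the same for the moment, N m; "finger_gap": finger opening in mm; "grip_force": force on a finger pad.
Only numpy, scipy, OpenCV 4.12 (cv2) and the standard library are available. Lean on these libraries where they do the work, as an engineer would, in place of code of your own. Each camera call takes 0.05 s, during which the arm holds its last target. There are 200 camera calls.

TASK

Get the pouring corner ready: first slide the three measuring cups on the grey tray into one straight, even row along the tray's far rim (the long side away from the robot) - one in each far corner, one midway between - all left standing. Then take the black cap off the canister at the left end of the tray, seen from the robot: these canisters come with right-hand or left-hand caps that look alike, so feel which way it gives, turn it free without forcing it, and lift it straight off. Finish while still holding the cap upright in the gripper, lifted clear above its neck, and leave the spare canister and everything else on the table as it stands.

Things in the scene. Friction and masses are not known exactly. Their poses are not given: they have to be found in the camera images.
- tray: Fixed shallow grey plastic tray, 180 mm (its x) by 320 mm (its y) outside, 20 mm high, floor and rim walls 4 mm thick (floor top 4 mm above the table). origin: centre of its underside, z up; its +x side is the far rim, away from the robot; inner face of the far rim at x = +86 mm, of the end rims at y = +/-156 mm.
- cup_1: Loose frosted plastic measuring cup standing on the tray, one of three alike: 72 mm tall, 52 mm across the foot, 62 mm across the open top, wall 3 mm, 30 to 65 g; light enough to be slid with a light grip. origin: centre of its underside, z up.
- cup_2: Loose frosted plastic measuring cup standing on the tray, one of three alike: 72 mm tall, 52 mm across the foot, 62 mm across the open top, wall 3 mm, 30 to 65 g; light enough to be slid with a light grip. origin: centre of its underside, z up.
- cup_3: Loose frosted plastic measuring cup standing on the tray, one of three alike: 72 mm tall, 52 mm across the foot, 62 mm across the open top, wall 3 mm, 30 to 65 g; light enough to be slid with a light grip. origin: centre of its underside, z up.
- can_a: Full white 3-litre canister, one of two alike; either may be the one left of the tray (y > 0), the other is the spare to the right (y < 0). Fixed by its weight. 190 mm (its y) by 130 mm (its x); flat shoulder round the neck 168 mm high, handle bar (top 167 mm) over its +y half. Origin: centre of its underside, z up; neck axis at x = 0, y = -55 mm. The two have caps of opposite hand, not known which.
- neck_a (a point): Centre of the neck's open rim on can_a, 204 mm above the table, z up, hidden in the cap at the start. Three ledges on the neck hold three lugs in the cap with 1 mm of play; in the gap between ledges the cap lifts off: lugs are clear of the ledges after 10 mm, the cap is off the neck after 24 mm. Turning it free takes under 0.15 N m.
- cap_a: Loose black ribbed twist-off cap on can_a, 50 mm across, 27 mm high, 28 to 56 g, at the start 180 to 207 mm above the table, 12 mm above the shoulder. Origin: centre of its underside, z up. Turned in its loosening direction (clockwise or anticlockwise, not visible) it moves easily, lifts free from 60 degrees on (best 72) and meets a stop at 85; the other way it is blocked within 5.
- can_b: Full white 3-litre canister, one of two alike; either may be the one left of the tray (y > 0), the other is the spare to the right (y < 0). Fixed by its weight. 190 mm (its y) by 130 mm (its x); flat shoulder round the neck 168 mm high, handle bar (top 167 mm) over its +y half. Origin: centre of its underside, z up; neck axis at x = 0, y = -55 mm. The two have caps of opposite hand, not known which.
- neck_b (a point): Centre of the neck's open rim on can_b, 204 mm above the table, z up, hidden in the cap at the start. Three ledges on the neck hold three lugs in the cap with 1 mm of play; in the gap between ledges the cap lifts off: lugs are clear of the ledges after 10 mm, the cap is off the neck after 24 mm. Turning it free takes under 0.15 N m.
- cap_b: Loose black ribbed twist-off cap on can_b, 50 mm across, 27 mm high, 28 to 56 g, at the start 180 to 207 mm above the table, 12 mm above the shoulder. Origin: centre of its underside, z up. Turned in its loosening direction (clockwise or anticlockwise, not visible) it moves easily, lifts free from 60 degrees on (best 72) and meets a stop at 85; the other way it is blocked within 5.
- bottle_1: Loose closed clear bottle, 66 mm across, 190 mm tall, behind the tray; a bystander, not to be disturbed. origin: centre of its underside, z up.
- bottle_2: Loose closed clear bottle, 66 mm across, 190 mm tall, right of the tray; a bystander, not to be disturbed. origin: centre of its underside, z up.
- jug: Loose frosted measuring jug with a side handle, 100 mm across, 125 mm tall, behind the tray; a bystander, not to be disturbed. origin: centre of its underside, z up.
- funnel_small: Loose small blue funnel standing mouth down, 70 mm across, 70 mm tall, in front of the canister; a bystander, not to be disturbed. origin: centre of its underside, z up.
- funnel_big: Loose big purple funnel standing mouth down, 112 mm across, 112 mm tall, at the front left; a bystander, not to be disturbed. origin: centre of its underside, z up.
- scoop: Loose green measuring scoop, cup 48 mm across and 30 mm high with an 85 mm handle along its +y, in front of the tray; a bystander, not to be disturbed. origin: centre of its underside, z up.
There are look-alikes about, which are no part of the job. What is shaped like the cup_2 but pink is not meant. Leave any blue look-alike of the cap_b alone.

How it is judged:
By the outcome, as a careful person would: the job done as asked, in the order asked, and still so for the second after the job is handed in, while the arm keeps its last pose, push and grip.
It also fails if it takes over 67 s, if anything falls off the work surface, if the arm or the gripper's body presses on something with over 40 N, if the wrist force passes 120 N, or if a joint passes its speed limit or range.

## Working session

There is one attempt and no reset: what is moved stays moved. The work goes in short steps, Python scripts to look and compute and a tool call to move; the robot and the scene stay as the last step left them, time stands still between calls to the robot, and variables do not carry over. Pictures are saved under pics/ and viewed, at most 10 in all, crops included, and the job is handed in when it is done.

Besides the shell and the picture viewer there is one more tool, called after ">>>" as name(argument=value, ...) on one line, values as JSON. step_arm: Moves the arm, as the interface text tells. Its arguments: {"type":"object","properties":{"rows":{"type":"array"},"fingers":{"type":"number"},"squeeze":{"type":"number"}},"required":["rows"]}

```bash
mkdir -p pics
python3 - <<'E'
from bench import r,snapshot,get_calibration
import cv2
for n in("scene","top"):
    cv2.imwrite(f"pics/{n}0.png",snapshot(n)); print(n,get_calibration(n))
s=r.sense();print(s)
E
```

```text
scene {'fovy': 55.712874057088364, 'cx': 314.8287130930996, 'cy': 237.05681126988193, 'eye': array([1164.7714131 ,  244.36764882, 1115.39939263]), 'orientation': array([ 34.08451896,  -0.80785345, 116.78712595])}
top {'fovy': 56.66655063926615, 'cx': 323.81537966316813, 'cy': 243.70902723574517, 'eye': array([ 376.35942433,  -48.61390989, 1144.2971253 ]), 'orientation': array([  9.67975457,  -0.64430786, -88.61078128])}
{'time': 0.1, 'joint_pos': array([-7.54244193e+01,  7.51284946e+00,  8.53243213e+01,  7.31929883e-04,
        8.72612035e+01, -4.89592594e+00]), 'qd': array([-0.12235356, -0.10837951, -0.17568802,  0.03858468, -0.02033225,
        0.01165061]), 'joint_efforts': array([ 1.60403008e-03, -5.70955646e+01, -5.01941085e+01,  3.86151697e-06,
        8.06213880e-03, -2.91326489e-05]), 'tool_pos': array([ 199.87738869, -565.21447633,  241.31546586]), 'tcp_rot': array([-1.79902047e+02, -9.12421329e-03,  1.94714632e+01]), 'ft_force': array([ 0.46892685, -0.11678364, -0.06920452]), 'wrist_torque': array([0.00161275, 0.02585028, 0.03878874]), 'grip_force': 0.0, 'finger_gap': 85.57933873044577}
```

View pics/scene0.png

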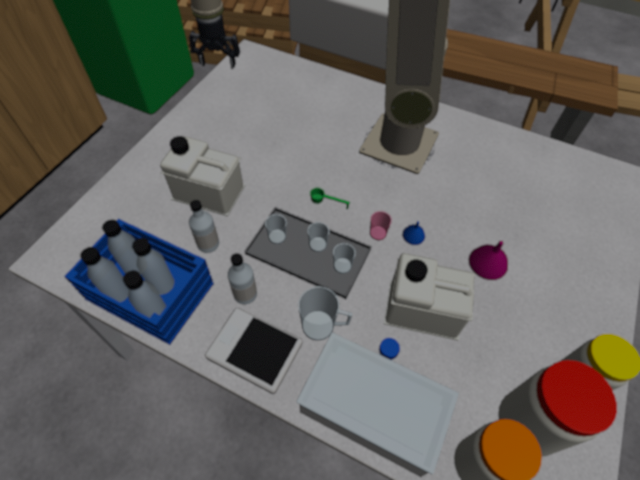

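View pics/top0.png

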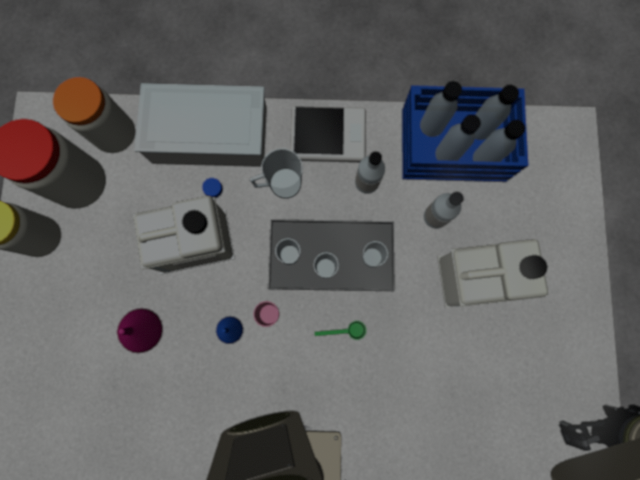

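The pictures show the tray at about (332,255) in the top view, with cups at (288,250), (326,265) and (374,253). The left canister's cap is at (195,222). I'll enlarge that area.

```bash
cat > h.py <<'E'
import numpy as np,cv2
from scipy.spatial.transform import Rotation as R
from bench import r,snapshot,get_calibration
def px2w(n,u,v,z):
    c=get_calibration(n);f=240/np.tan(np.radians(c['fovy']/2))
    d=R.from_euler('xyz',c['orientation'],degrees=True).apply([(u-c['cx'])/f,-(v-c['cy'])/f,-1])
    return (c['eye']+d*(z-c['eye'][2])/d[2]).round(1)
def w2px(n,p):
    c=get_calibration(n);f=240/np.tan(np.radians(c['fovy']/2))
    q=R.from_euler('xyz',c['orientation'],degrees=True).inv().apply(np.array(p,float)-c['eye'])
    return np.array([c['cx']+f*q[0]/-q[2],c['cy']-f*q[1]/-q[2]]).round(1)
E
python3 - <<'E'
from h import *
i=cv2.imread("pics/top0.png")[190:310,180:400]
i=cv2.resize(i,None,fx=3.6,fy=3.6,interpolation=cv2.INTER_CUBIC)
i=cv2.convertScaleAbs(i,alpha=1.3,beta=10)
for k in range(0,220,20): cv2.putText(i,str(180+k),(int(k*3.6),8),0,.3,(0,255,255));cv2.line(i,(int(k*3.6),8),(int(k*3.6),14),(0,255,255))
for k in range(0,120,20): cv2.putText(i,str(190+k),(0,int(k*3.6)+3),0,.3,(0,255,255))
cv2.imwrite("pics/c0.png",i)
E
```

```text
(no output)
```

View pics/c0.png

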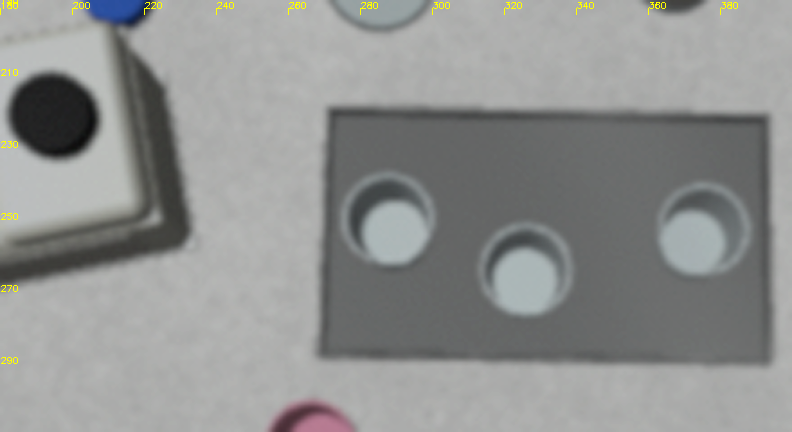

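Run:
```python
from h import *
C=lambda x,y,z:px2w("top",180+x/3.6,190+y/3.6,z)
for n,p in dict(FL=(330,108,20),FR=(768,116,20),NL=(318,356,20),NR=(770,363,20),cL=(388,219,76),cM=(526,269,76),cR=(704,229,76),cap=(54,114,203),pink=(0,0,0)).items(): print(n,C(*p))
for f in [(388+6,219+14),(526,282),(704-11,229+14)]: print('foot',C(*f,7))
print('jug top',px2w("top",283,166,125),'bottle',px2w("top",369,184,0),px2w("top",375,158,190),'blue cap',px2w("top",212,187,25))
print('scene cap top',px2w("scene",417,271,205),'cups',px2w("scene",343,250,76),px2w("scene",318,231,76),px2w("scene",275,222,76))
print(px2w("scene",437,206,0))
print('can front corners',[px2w("top",*q,168) for q in [(137,213),(211,197),(223,250),(146,268)]])
```

```text
FL [627.   79.5  20. ]
FR [ 629.5 -235.1   20. ]
NL [449.5  80.1  20. ]
NR [ 452.5 -236.2   20. ]
cL [539.   30.8  76. ]
cM [507.5 -63.   76. ]
cR [ 537.7 -182.4   76. ]
cap [578.1 223.6 203. ]
pink [706.3 328.2   0. ]
foot [539.5  31.2   7. ]
foot [506.6 -64.1   7. ]
foot [ 537.8 -183.2    7. ]
jug top [736.4  46.3 125. ] bottle [ 736.8 -173.5    0. ] [ 738.1 -165.9  190. ] blue cap [709.5 237.7  25. ]
scene cap top [585.1 230.8 205. ] cups [533.   27.5  76. ] [508.  -60.9  76. ] [ 536.1 -182.6   76. ]
[203.9 204.6   0. ]
can front corners [array([601.9, 364.6, 168. ]), array([643.5, 201.8, 168. ]), array([523.1, 167.3, 168. ]), array([478.8, 333.3, 168. ])]
```

The tray centre is about (540, -78) with yaw about 0.4°. The cups are at about (538,31), (507,-63) and (537,-182). I'll move over the right cup first.

>>> step_arm(rows=[[[0, 0, -50], 0], [[447, -248, -60], -70.5], [[447, -248, -60], -70.5], [[447, -248, -60], -70.5], [[447, -248, -60], -70.5], [[447, -248, -60], -70.5], [[447, -248, -60], -70.5], [[447, -248, -60], -70.5], [[447, -248, -60], -70.5], [[447, -248, -60], -70.5], [[447, -248, -60], -70.5], [[447, -248, -60], -70.5]], fingers=1, squeeze=20)

```text
time: 1.3
tool_pos: [541.0, -178.5, 301.7]
tcp_rot: [-180.0, -0.1, 90.2]
ft_force: [0.1, -1.0, -0.2]
finger_gap: 85.4
grip_force: 0.0
```

>>> step_arm(rows=[[[0, 0, 50], 0], [[0, 0, 100], 0], [[0, 0, 150], 0], [[0, 0, 185], 0], [[0, 0, 185], 0], [[0, 0, 185], 0]])

```text
time: 1.9
tool_pos: [538.4, -183.0, 117.5]
tcp_rot: [-179.9, -0.0, 90.0]
ft_force: [0.3, -0.2, 0.9]
finger_gap: 85.5
grip_force: 0.0
```

Run:
```python
from h import *
print(r.sense()['tool_pos'])
i=snapshot("scene"); j=snapshot("top")
a=cv2.resize(i[190:310,220:400],None,fx=3.3,fy=3.3,interpolation=cv2.INTER_CUBIC)
b=cv2.resize(i[240:310,360:480],None,fx=5,fy=5,interpolation=cv2.INTER_CUBIC)
c=np.zeros((a.shape[0]+b.shape[0]-150,600,3),np.uint8)
a=a[:396]; c=np.zeros((396+200,792,3),np.uint8); c[:396,:594]=a
d=cv2.resize(i[250:300,385:445],None,fx=4,fy=4,interpolation=cv2.INTER_CUBIC); c[396:596,:240]=d
e=cv2.resize(j[197:247,165:225],None,fx=4,fy=4,interpolation=cv2.INTER_CUBIC); c[396:596,260:500]=e
cv2.imwrite("pics/c1.png",c)
```

```text
[ 538.35088271 -183.03969565  117.48817089]
```

View pics/c1.png

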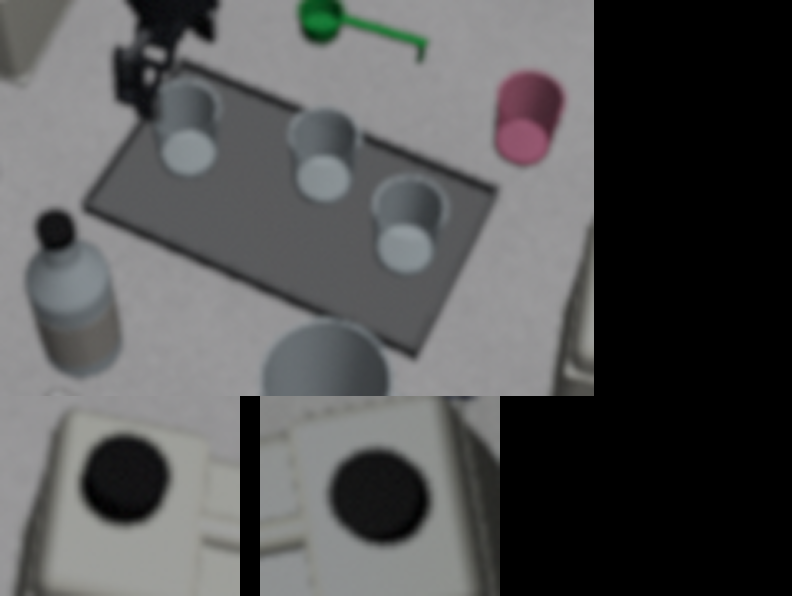

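Run:
```python
from h import *
from scipy.optimize import least_squares
for n in("scene","top"): print(n,w2px(n,(538.4,-183,106)),w2px(n,(496,-183,106)),w2px(n,(581,-183,106)))
for u,v in[(277.6,221.2),(317.9,231.5),(343.9,252.7)]: print('rim',px2w("scene",u,v,76))
for u,v in[(277,236),(318,244),(342.8,265)]: print('floor',px2w("scene",u,v,7))
print('tray scene',[px2w("scene",220+x/3.3,190+y/3.3,20) for x,y in[(415,357),(83,208),(497,188),(180,62)]])
t=np.linspace(0,6.28,60);
def box(n,x,y):
    P=np.array([w2px(n,(x+25*np.cos(a),y+25*np.sin(a),z)) for z in(180,207) for a in t]);return np.r_[P.min(0),P.max(0)]
for n,b in(("scene",np.r_[385+82/4,250+38/4,385+169/4,250+128/4]),("top",np.r_[165+70/4,197+52/4,165+170/4,197+149/4])):
    s=least_squares(lambda p:box(n,*p)-b,[580,225],diff_step=1e-3);print(n,s.x,s.fun)
```

```text
scene [273.8 216.2] [281.3 205.4] [266.  227.3]
top [377.4 251.5] [377.3 269.3] [377.5 233.8]
rim [ 530.3 -177.4   76. ]
rim [509.6 -60.4  76. ]
rim [539.8  33.3  76. ]
floor [ 536.  -180.5    7. ]
floor [505.7 -60.5   7. ]
floor [537.1  33.7   7. ]
tray scene [array([634.2,  86.4,  20. ]), array([ 635.7, -226.9,   20. ]), array([453.1,  82.1,  20. ]), array([ 459.7, -231.3,   20. ])]
scene [577.00696179 227.92728125] [-1.2  -1.3   0.75  0.4 ]Traceback (most recent call last):
  File "<stdin>", line 11, in <module>
    return func(*args, **kwargs)
    result = trf(vector_fun.fun, vector_fun.jac, x0, f0, J0, lb, ub, ftol, xtol,
                 gtol, max_nfev, x_scale, loss_function, tr_solver,
                 tr_options.copy(), verbose, callback=callback_wrapped)
    return trf_no_bounds(
        fun, jac, x0, f0, J0, ftol, xtol, gtol, max_nfev, x_scale,
        loss_function, tr_solver, tr_options, verbose, callback=callback)
    J = jac(x)
    self._update_jac()
    ~~~~~~~~~~~~~~~~^^
    self.J = self.jac_wrapped(xp_copy(self.x), f0=self.f)
             ~~~~~~~~~~~~~~~~^^^^^^^^^^
[... 410 characters left out ...]
        ^^^^^^^^^^^^^^^^^^^^^^
                             mf)
                             ^^^
    df = [f_eval - f0 for f_eval in f_evals]
                                    ^^^^^^^
    f = np.atleast_1d(self.fun(x, *self.args, **self.kwargs))
                      ~~~~~~~~^^^^^^^^^^^^^^^^^^^^^^^^^^^^^^
    return np.atleast_1d(self.fun(x))
                         ~~~~~~~~^^^
    return self.f(x, *self.args, **self.kwargs)
           ~~~~~~^^^^^^^^^^^^^^^^^^^^^^^^^^^^^^
  File "<stdin>", line 11, in <lambda>
  File "<stdin>", line 9, in box
  File "h.py", line 9, in w2px
    c=get_calibration(n);f=240/np.tan(np.radians(c['fovy']/2))
ValueError: time passes only in moves, steps and waits
```

>>> step_arm(rows=[[[0, 0, 45], 0], [[0, 0, 66], 0], [[0, 0, 66], 0], [[0, 0, 66], 0]])

```text
time: 2.4
tool_pos: [540.3, -183.6, 53.8]
tcp_rot: [179.8, 0.1, 90.0]
ft_force: [-0.5, -0.4, 0.7]
finger_gap: 85.5
grip_force: 0.0
```

>>> step_arm(rows=[[[0, 0, 0], 0], [[0, 0, 0], 0], [[0, 0, 0], 0], [[0, 0, 0], 0], [[0, 0, 0], 0], [[0, 0, 0], 0]], fingers=0.65, squeeze=20)

```text
time: 3.0
tool_pos: [540.4, -183.8, 54.3]
tcp_rot: [179.8, 0.1, 90.0]
ft_force: [-2.6, 0.2, 8.6]
finger_gap: 61.7
grip_force: 19.8
```

>>> step_arm(rows=[[[-2, 5, -1], 0], [[-6, 15, -1], 0], [[-10, 25, -1], 0], [[-14, 35, -1], 0], [[-17, 45, -1], 0], [[-17, 50, -1], 0], [[-17, 50, -1], 0], [[-17, 50, -1], 0]])

```text
time: 3.8
tool_pos: [590.6, -200.5, 54.3]
tcp_rot: [179.8, 0.1, 90.0]
ft_force: [1.7, -0.6, 6.2]
finger_gap: 61.1
grip_force: 21.6
```

>>> step_arm(rows=[[[0, 2, 0], 0], [[0, 4, 0], 0], [[0, 4, 0], 0], [[0, 4, 0], 0]])

```text
time: 4.2
tool_pos: [593.3, -200.5, 54.4]
tcp_rot: [179.9, 0.1, 90.0]
ft_force: [-4.9, -0.1, 11.6]
finger_gap: 61.7
grip_force: 22.8
```

>>> step_arm(rows=[[[0, 0, -2], 0], [[0, 0, -2], 0]])

```text
time: 4.4
tool_pos: [592.8, -199.9, 54.7]
tcp_rot: [180.0, 0.0, 90.0]
ft_force: [0.3, -0.2, 0.1]
finger_gap: 61.2
grip_force: 21.9
```

>>> step_arm(rows=[[[0, 2, 0], 0], [[0, 3, 0], 0], [[0, 3, 0], 0], [[0, 3, 0], 0]])

```text
time: 4.8
tool_pos: [595.8, -199.9, 54.5]
tcp_rot: [180.0, 0.0, 90.0]
ft_force: [-2.1, -0.1, 4.9]
finger_gap: 61.2
grip_force: 22.4
```

>>> step_arm(rows=[[[0, 2, -1], 0], [[0, 3, -1], 0], [[0, 3, -1], 0]])

```text
time: 5.1
tool_pos: [598.7, -199.7, 54.8]
tcp_rot: [-180.0, -0.0, 90.0]
ft_force: [0.7, 0.5, -0.9]
finger_gap: 61.3
grip_force: 21.9
```

>>> step_arm(rows=[[[0, 2, 0], 0], [[0, 3, 0], 0], [[0, 3, 0], 0]])

```text
time: 5.4
tool_pos: [601.8, -199.8, 55.1]
tcp_rot: [-180.0, -0.0, 90.0]
ft_force: [-0.9, -0.2, -1.0]
finger_gap: 61.6
grip_force: 22.0
```

>>> step_arm(rows=[[[-1, 1, 0], 0], [[-3, 2, 0], 0], [[-3, 2, 0], 0]])

```text
time: 5.7
tool_pos: [602.7, -202.7, 55.0]
tcp_rot: [-179.8, -0.1, 90.0]
ft_force: [-6.5, 2.6, 2.8]
finger_gap: 61.6
grip_force: 22.9
```

>>> step_arm(rows=[[[0, 1, 0], 0], [[0, 2, 0], 0], [[0, 2, 0], 0]])

```text
time: 6.0
tool_pos: [603.2, -202.6, 54.9]
tcp_rot: [-179.7, -0.1, 90.0]
ft_force: [-14.1, 2.4, 9.7]
finger_gap: 61.0
grip_force: 24.7
```

>>> step_arm(rows=[[[0, -2, 0], 0], [[0, -4, 0], 0], [[-1, -4, 0], 0], [[-2, -4, 0], 0], [[-2, -4, 0], 0]])

```text
time: 6.5
tool_pos: [602.0, -205.2, 55.4]
tcp_rot: [180.0, 0.0, 90.0]
ft_force: [-1.3, -0.4, -0.8]
finger_gap: 61.3
grip_force: 22.0
```

>>> step_arm(rows=[[[-1, 0, 0], 0], [[-3, 0, 0], 0], [[-3, 0, 0], 0]])

```text
time: 6.8
tool_pos: [601.9, -208.2, 55.3]
tcp_rot: [180.0, 0.0, 90.0]
ft_force: [-0.5, 0.1, -0.1]
finger_gap: 61.8
grip_force: 22.0
```

>>> step_arm(rows=[[[-1, 0, 0], 0], [[-2, 0, 0], 0], [[-2, 0, 0], 0]])

```text
time: 7.1
tool_pos: [601.9, -209.7, 55.4]
tcp_rot: [180.0, -0.0, 90.0]
ft_force: [0.3, 2.0, 1.5]
finger_gap: 61.3
grip_force: 21.9
```

>>> step_arm(rows=[[[-1, 0, 0], 0], [[-2, 0, 0], 0], [[-2, 0, 0], 0]])

```text
time: 7.4
tool_pos: [601.9, -211.8, 55.5]
tcp_rot: [180.0, -0.0, 90.0]
ft_force: [-0.3, 4.8, 2.2]
finger_gap: 61.4
grip_force: 21.8
```

Run:
```python
import re
s=open('h.py').read()
s=s.replace("c=get_calibration(n);","c=K[n];").replace("def px2w","K={n:get_calibration(n) for n in('scene','top')}\ndef px2w",1);open('h.py','w').write(s)
from h import *
i=snapshot("top")[205:300,260:400]
i=cv2.resize(i,None,fx=5.5,fy=5.5,interpolation=cv2.INTER_CUBIC)
cv2.imwrite("pics/c2.png",cv2.convertScaleAbs(i,alpha=1.5,beta=10))
```

```text
(no output)
```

View pics/c2.png

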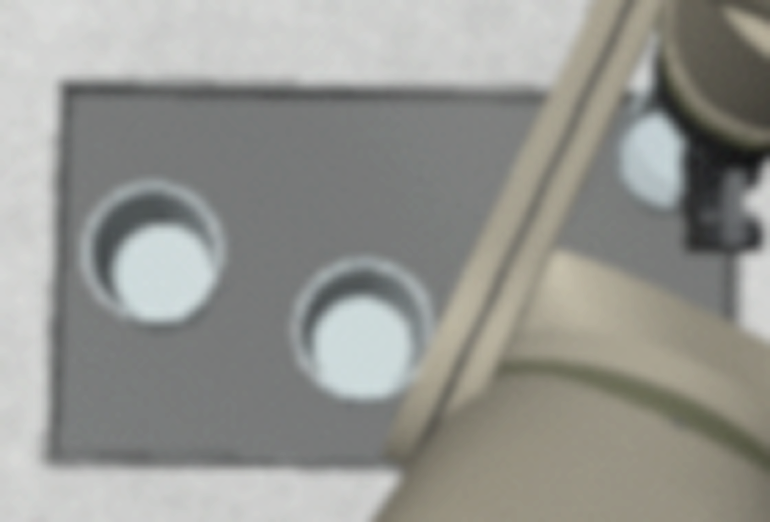

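>>> step_arm(rows=[[[2, 0, 1], 0], [[2, 0, 1], 0], [[2, 0, 1], 0], [[2, 0, 1], 0]])

```text
time: 7.85
tool_pos: [601.9, -210.5, 55.0]
tcp_rot: [180.0, 0.1, 90.0]
ft_force: [-2.3, 1.6, 6.1]
finger_gap: 61.5
grip_force: 22.4
```

>>> step_arm(rows=[[[0, 0, 0], 0], [[0, 0, 0], 0], [[0, 0, 0], 0], [[0, 0, 0], 0], [[0, 0, -40], 0], [[0, 0, -68], 0], [[50, -40, -68], 0], [[100, -80, -68], 0], [[148, -93, -68], 0], [[148, -93, -68], 0], [[148, -93, -68], 0], [[148, -93, -68], 0]], fingers=1)

```text
time: 9.05
tool_pos: [509.1, -61.7, 122.6]
tcp_rot: [179.9, 0.0, 90.0]
ft_force: [-0.6, -0.3, 0.1]
finger_gap: 85.4
grip_force: 0.0
```

>>> step_arm(rows=[[[0, 0, 40], 0], [[0, 0, 66], 0], [[0, 0, 66], 0], [[0, 0, 66], 0]])

```text
time: 9.45
tool_pos: [508.9, -62.8, 56.4]
tcp_rot: [-179.9, -0.0, 89.9]
ft_force: [0.7, -0.5, 0.9]
finger_gap: 85.8
grip_force: 0.0
```

>>> step_arm(rows=[[[0, 0, 0], 0], [[0, 0, 0], 0], [[0, 0, 0], 0], [[0, 0, 0], 0], [[0, 0, 0], 0], [[0, 0, 0], 0]], fingers=0.65)

```text
time: 10.05
tool_pos: [510.4, -62.4, 58.5]
tcp_rot: [179.8, 0.1, 90.0]
ft_force: [-1.8, -0.8, 5.4]
finger_gap: 61.5
grip_force: 20.6
```

>>> step_arm(rows=[[[0, 0, -1.5], 0], [[-2, 10, -1.5], 0], [[-4, 25, -1.5], 0], [[-6, 40, -1.5], 0], [[-8, 55, -1.5], 0], [[-11, 70, -1.5], 0], [[-13, 82, -1.5], 0], [[-13.5, 88, -1.5], 0], [[-13.5, 90, -1.5], 0], [[-13.5, 92, -1.5], 0], [[-13.5, 92, -1.5], 0], [[-13.5, 92, -1.5], 0]])

```text
time: 11.25
tool_pos: [601.2, -75.6, 58.6]
tcp_rot: [180.0, 0.0, 90.0]
ft_force: [-3.8, -0.6, 5.8]
finger_gap: 61.4
grip_force: 22.7
```

>>> step_arm(rows=[[[0, -0.5, -1], 0], [[0, -0.5, -1], 0]])

```text
time: 11.45
tool_pos: [600.5, -75.4, 58.8]
tcp_rot: [180.0, -0.0, 90.0]
ft_force: [1.0, -0.4, 0.2]
finger_gap: 61.6
grip_force: 21.9
```

>>> step_arm(rows=[[[0, 0, 0], 0], [[0, 0, 0], 0], [[0, 0, 0], 0], [[0, 0, 0], 0], [[0, 0, -40], 0], [[0, 0, -66], 0], [[50, -30, -66], 0], [[100, -59, -66], 0], [[108, -59, -66], 0], [[108, -59, -66], 0], [[108, -59, -66], 0]], fingers=1)

```text
time: 12.55
tool_pos: [541.5, 32.9, 125.1]
tcp_rot: [180.0, 0.0, 90.1]
ft_force: [-0.3, -0.6, 0.7]
finger_gap: 85.6
grip_force: 0.0
```

>>> step_arm(rows=[[[0, 0, 40], 0], [[0, 0, 66], 0], [[0, 0, 66], 0], [[0, 0, 66], 0]])

```text
time: 12.95
tool_pos: [541.5, 31.7, 58.8]
tcp_rot: [-179.9, 0.0, 89.9]
ft_force: [0.3, -0.1, 0.7]
finger_gap: 85.8
grip_force: 0.0
```

>>> step_arm(rows=[[[0, 0, 0], 0], [[0, 0, 0], 0], [[0, 0, 0], 0], [[0, 0, 0], 0], [[0, 0, 0], 0], [[0, 0, 0], 0]], fingers=0.65)

```text
time: 13.55
tool_pos: [542.9, 32.4, 61.1]
tcp_rot: [179.8, 0.0, 90.0]
ft_force: [-1.8, -1.0, 4.2]
finger_gap: 60.7
grip_force: 20.4
```

>>> step_arm(rows=[[[0, 0, -2], 0], [[3, 12, -2], 0], [[7, 27, -2], 0], [[11, 42, -2], 0], [[15, 54, -2], 0], [[16, 58.5, -2], 0], [[16, 58.5, -2], 0], [[16, 58.5, -2], 0]])

```text
time: 14.35
tool_pos: [600.1, 48.5, 61.3]
tcp_rot: [179.9, -0.0, 90.0]
ft_force: [1.5, 0.3, 1.9]
finger_gap: 60.2
grip_force: 21.8
```

>>> step_arm(rows=[[[1, 0, 0], 0], [[2, 0, 0], 0], [[2, 0, 0], 0]])

```text
time: 14.65
tool_pos: [599.9, 50.3, 61.3]
tcp_rot: [180.0, 0.0, 90.0]
ft_force: [-0.2, -2.3, 4.6]
finger_gap: 60.7
grip_force: 22.2
```

>>> step_arm(rows=[[[1, 0, 0], 0], [[2, 0, 0], 0], [[2, 0, 0], 0]])

```text
time: 14.95
tool_pos: [600.0, 52.3, 61.4]
tcp_rot: [180.0, 0.0, 90.0]
ft_force: [-2.0, -2.4, 6.9]
finger_gap: 61.1
grip_force: 21.3
```

>>> step_arm(rows=[[[1, 0, -1], 0], [[2, 0, -1], 0], [[2, 0, -1], 0]])

```text
time: 15.25
tool_pos: [599.6, 54.7, 61.5]
tcp_rot: [-180.0, -0.0, 90.0]
ft_force: [-0.2, -0.3, 1.1]
finger_gap: 60.4
grip_force: 21.9
```

>>> step_arm(rows=[[[1, 0, 0], 0], [[2, 0, 0], 0], [[2, 0, 0], 0]])

```text
time: 15.55
tool_pos: [599.8, 56.4, 61.7]
tcp_rot: [-180.0, 0.0, 90.0]
ft_force: [-1.3, -3.5, 1.7]
finger_gap: 60.2
grip_force: 21.4
```

>>> step_arm(rows=[[[1, 0, 0], 0], [[1.5, 0, 0], 0], [[1.5, 0, 0], 0]])

```text
time: 15.85
tool_pos: [600.0, 58.0, 62.0]
tcp_rot: [180.0, 0.0, 90.0]
ft_force: [-1.5, -3.6, 4.0]
finger_gap: 60.3
grip_force: 20.8
```

>>> step_arm(rows=[[[-2, 0, 0], 0], [[-2, 0, 1], 0], [[-2, 0, 1], 0]])

```text
time: 16.15
tool_pos: [600.2, 56.2, 61.5]
tcp_rot: [180.0, -0.0, 90.0]
ft_force: [-3.6, -1.1, 7.2]
finger_gap: 60.6
grip_force: 22.4
```

>>> step_arm(rows=[[[0, 0, 0], 0], [[0, 0, 0], 0], [[0, 0, 0], 0], [[0, 0, 0], 0], [[0, 0, -40], 0], [[0, 0, -90], 0], [[0, 0, -140], 0], [[0, 0, -190], 0], [[0, 0, -230], 0], [[0, -40, -230], 0], [[0, -90, -230], 0], [[0, -140, -230], 0]], fingers=1)

```text
time: 17.35
tool_pos: [458.7, 56.2, 290.7]
tcp_rot: [180.0, -0.0, 90.0]
ft_force: [-0.3, -0.3, 2.3]
finger_gap: 85.6
grip_force: 0.0
```

Run:
```python
from h import *
a=snapshot("top");b=snapshot("scene")
i=cv2.resize(a[205:300,260:400],None,fx=5,fy=5,interpolation=cv2.INTER_CUBIC)[:300]
j=cv2.resize(b[200:300,230:390],None,fx=4,fy=4,interpolation=cv2.INTER_CUBIC)[:300]
c=np.zeros((600,700,3),np.uint8);c[:300]=i;c[300:,:640]=j
cv2.imwrite("pics/c3.png",cv2.convertScaleAbs(c,alpha=1.4,beta=10))
```

```text
(no output)
```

View pics/c3.png

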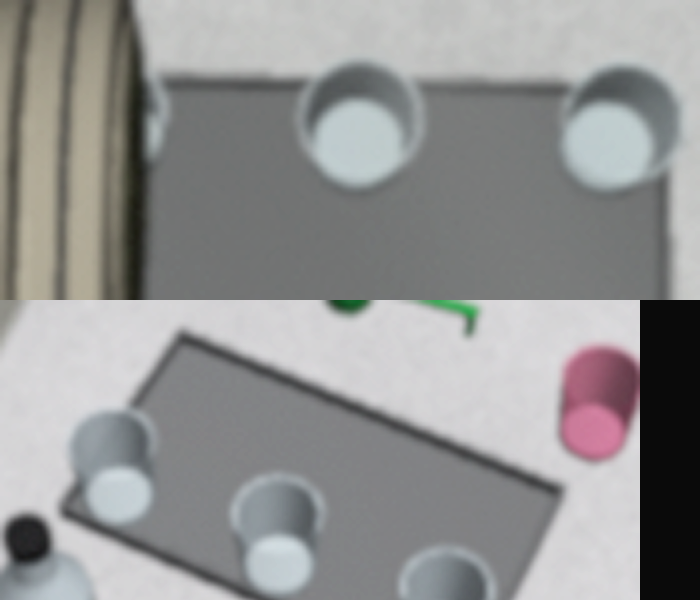

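Run:
```python
from h import *
from scipy.optimize import least_squares
t=np.linspace(0,6.28,90)
def mod(n,x,y):
    P=np.array([w2px(n,(x+25*np.cos(a),y+25*np.sin(a),z)) for z in(180,207) for a in t]);h=cv2.convexHull((P*64).astype(np.int32))
    m=cv2.moments(h);return np.array([m['m10'],m['m01']])/m['m00']/64, m['m00']/4096
for n,(u,v) in(("scene",(416,270)),("top",(195,222))):
    g=cv2.cvtColor(cv2.imread(f"pics/{n}0.png"),cv2.COLOR_BGR2GRAY)[v-17:v+18,u-17:u+18]
    k,l,st,c=cv2.connectedComponentsWithStats((g<90).astype(np.uint8)); q=l[17,17]
    C=c[q]+[u-17,v-17]
    s=least_squares(lambda p:mod(n,*p)[0]-C,[580,226],diff_step=1e-2);print(n,C,st[q,4],mod(n,*s.x)[1],s.x.round(1))
    m=cv2.imread(f"pics/{n}0.png")
# gripper check
```

```text
scene [415.7225 270.4375] 400 445.968017578125 [577.8 227.3]
top [194.51926978 221.70993915] 493 506.941162109375 [579.8 226.9]
```

>>> step_arm(rows=[[[45, 20, 0], 0], [[90, 50, 0], 0], [[130, 80, 0], 0], [[165, 110, 0], 0], [[170.5, 119, 0], 0], [[170.5, 119, 20], 0], [[170.5, 119, 45], 0], [[170.5, 119, 45], 0], [[170.5, 119, 45], 0], [[170.5, 119, 45], 0]])

```text
time: 18.45
tool_pos: [579.7, 226.7, 247.5]
tcp_rot: [179.9, -0.0, 90.0]
ft_force: [0.4, -0.3, 0.8]
finger_gap: 85.2
grip_force: 0.0
```

Run:
```python
from h import *
print(r.sense()['tool_pos'],r.sense()['wrist_torque'])
a=snapshot("top");b=snapshot("scene")
i=cv2.resize(a[195:300,140:400],None,fx=3,fy=3,interpolation=cv2.INTER_CUBIC)[:300]
j=cv2.resize(b[200:300,230:480],None,fx=3,fy=3,interpolation=cv2.INTER_CUBIC)
c=np.zeros((600,780,3),np.uint8);c[:300]=i;c[300:,:750]=j
cv2.imwrite("pics/c4.png",cv2.convertScaleAbs(c,alpha=1.4,beta=10))
```

```text
[579.73628207 226.72320668 247.52447848] [-0.05637716 -0.02135806 -0.00127939]
```

View pics/c4.png

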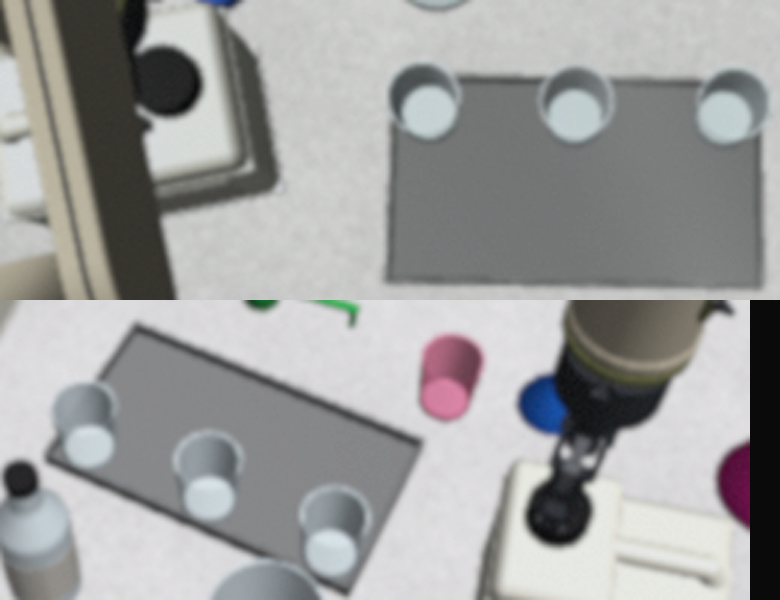

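The cups now stand in an even row along the far rim: their floors are at x = 428, 575 and 724 in the crop, with spacings of 147 and 149 px. Next I'll go down on the cap.

>>> step_arm(rows=[[[0, 0, 25], 0], [[0, 0, 45], 0], [[0, 0, 55], 0], [[0, 0, 55], 0], [[0, 0, 55], 0]])

```text
time: 19.05
tool_pos: [579.5, 226.7, 192.0]
tcp_rot: [179.9, -0.0, 90.0]
ft_force: [-0.4, 0.2, 0.0]
finger_gap: 85.3
grip_force: 0.0
```

>>> step_arm(rows=[[[0, 0, 0], 0], [[0, 0, 0], 0], [[0, 0, 0], 0], [[0, 0, 0], 0], [[0, 0, 0], 0], [[0, 0, 0], 0]], fingers=0.62)

```text
time: 19.65
tool_pos: [579.0, 226.6, 190.8]
tcp_rot: [-180.0, 0.0, 90.0]
ft_force: [-0.2, 0.3, 0.4]
finger_gap: 52.7
grip_force: 0.0
```

>>> step_arm(rows=[[[0, 0, 0], 0], [[0, 0, 0], 0], [[0, 0, 0], 0], [[0, 0, 0], 0]], fingers=0.5, squeeze=25)

```text
time: 20.05
tool_pos: [579.0, 226.6, 190.9]
tcp_rot: [180.0, -0.0, 90.0]
ft_force: [-0.4, -0.4, 1.6]
finger_gap: 48.9
grip_force: 26.2
```

Run:
```python
from h import *
s=r.sense();print(s['wrist_torque'],s['ft_force'],s['grip_force'],s['tool_pos'])
```

```text
[-0.06596655  0.20480576 -0.00070989] [-0.38317139 -0.38982062  1.58599856] 26.179610548715573 [579.00243396 226.64116209 190.93609295]
```

Gripped and well centred, with almost no side force. Now I'll feel a small turn.

>>> step_arm(rows=[[[0, 0, 0], 2], [[0, 0, 0], 4], [[0, 0, 0], 4], [[0, 0, 0], 4]])

```text
time: 20.45
tool_pos: [579.2, 226.6, 190.9]
tcp_rot: [180.0, -0.0, 86.0]
ft_force: [-1.6, -0.3, 1.2]
finger_gap: 49.6
grip_force: 26.2
```

Run:
```python
from h import *
s=r.sense();print(s['wrist_torque'],s['ft_force'],s['grip_force'],s['tcp_rot'])
```

```text
[-0.09354664 -0.0090497  -0.01199782] [-1.59499807 -0.32942221  1.19653461] 26.17954892339185 [ 1.79975691e+02 -4.26588731e-03  8.60239275e+01]
```

>>> step_arm(rows=[[[0, 0, 0], 2], [[0, 0, 0], 2], [[0, 0, 0], 2]])

```text
time: 20.75
tool_pos: [579.1, 226.6, 190.9]
tcp_rot: [180.0, -0.0, 84.0]
ft_force: [0.8, -0.3, 2.6]
finger_gap: 49.6
grip_force: 26.2
```

Run:
```python
from h import *
s=r.sense();print(s['wrist_torque'],s['ft_force'],s['grip_force'],s['tcp_rot'])
```

```text
[-0.063896    0.00548009  0.03344941] [ 0.84527047 -0.32781132  2.56692501] 26.20870454236865 [ 1.79980608e+02 -5.02865263e-03  8.40448106e+01]
```

>>> step_arm(rows=[[[0, 0, 0], 2], [[0, 0, 0], 4], [[0, 0, 0], 4]])

```text
time: 21.05
tool_pos: [579.1, 226.6, 191.0]
tcp_rot: [180.0, -0.0, 80.0]
ft_force: [0.5, -0.4, 2.0]
finger_gap: 49.2
grip_force: 26.2
```

Run:
```python
from h import *
s=r.sense();print(s['wrist_torque'],s['ft_force'],s['grip_force'],s['tcp_rot'])
```

```text
[-0.10553203 -0.02051996  0.03192867] [ 0.45070452 -0.42046691  1.95407793] 26.243184361956082 [ 1.79984395e+02 -6.32084435e-03  7.99904558e+01]
```

>>> step_arm(rows=[[[0, 0, 0], 6], [[0, 0, 0], 12], [[0, 0, 0], 18], [[0, 0, 0], 24], [[0, 0, 0], 30], [[0, 0, 0], 30]])

```text
time: 21.65
tool_pos: [579.1, 226.7, 190.9]
tcp_rot: [180.0, -0.0, 50.0]
ft_force: [-0.8, -0.9, 3.3]
finger_gap: 49.7
grip_force: 26.3
```

Run:
```python
from h import *
s=r.sense();print(s['wrist_torque'],s['ft_force'],s['grip_force'],s['tcp_rot'])
```

```text
[0.06137514 0.06448808 0.03014986] [-0.80338669 -0.88232126  3.27897181] 26.26626263227081 [ 1.79996629e+02 -1.90666308e-02  4.99655537e+01]
```

>>> step_arm(rows=[[[0, 0, 0], 6], [[0, 0, 0], 12], [[0, 0, 0], 18], [[0, 0, 0], 24], [[0, 0, 0], 30], [[0, 0, 0], 32], [[0, 0, 0], 32], [[0, 0, 0], 32]])

```text
time: 22.45
tool_pos: [579.0, 226.7, 190.9]
tcp_rot: [-180.0, -0.0, 18.2]
ft_force: [0.8, 0.0, 3.4]
finger_gap: 49.4
grip_force: 26.3
```

Run:
```python
from h import *
s=r.sense();print(s['wrist_torque'],s['ft_force'],s['grip_force'],s['tcp_rot'])
```

```text
[ 0.03975558  0.13830697 -0.01019862] [0.76778774 0.01279318 3.41771536] 26.315224597638007 [-1.79989854e+02 -1.12705311e-02  1.81861352e+01]
```

Turned 72° with little resistance. Now I'll lift gently and watch the force.

>>> step_arm(rows=[[[0, 0, -1], 0], [[0, 0, -2], 0], [[0, 0, -3], 0], [[0, 0, -4], 0], [[0, 0, -4], 0]])

```text
time: 22.95
tool_pos: [578.9, 226.6, 194.8]
tcp_rot: [-180.0, 0.0, 18.0]
ft_force: [0.1, 0.5, -0.3]
finger_gap: 49.4
grip_force: 26.0
```

>>> step_arm(rows=[[[0, 0, -3], 0], [[0, 0, -6], 0], [[0, 0, -9], 0], [[0, 0, -9], 0]])

```text
time: 23.35
tool_pos: [579.4, 226.7, 204.7]
tcp_rot: [180.0, -0.1, 18.0]
ft_force: [-0.8, -0.4, -0.8]
finger_gap: 49.6
grip_force: 26.0
```

>>> step_arm(rows=[[[0, 0, -10], 0], [[0, 0, -22], 0], [[0, 0, -35], 0], [[0, 0, -50], 0], [[0, 0, -60], 0], [[0, 0, -60], 0], [[0, 0, -60], 0], [[0, 0, -60], 0], [[0, 0, -60], 0]])

```text
time: 24.25
tool_pos: [578.6, 226.4, 262.7]
tcp_rot: [-180.0, 0.1, 18.0]
ft_force: [0.4, -0.2, 0.2]
finger_gap: 49.7
grip_force: 26.0
```

Run:
```python
from h import *
a=snapshot("top");b=snapshot("scene")
i=cv2.resize(a[190:300,140:400],None,fx=3,fy=3,interpolation=cv2.INTER_CUBIC)[:300]
j=cv2.resize(b[200:300,230:480],None,fx=3,fy=3,interpolation=cv2.INTER_CUBIC)
c=np.zeros((600,780,3),np.uint8);c[:300]=i;c[300:,:750]=j
cv2.imwrite("pics/c5.png",cv2.convertScaleAbs(c,alpha=1.6,beta=20))
```

```text
(no output)
```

View pics/c5.png

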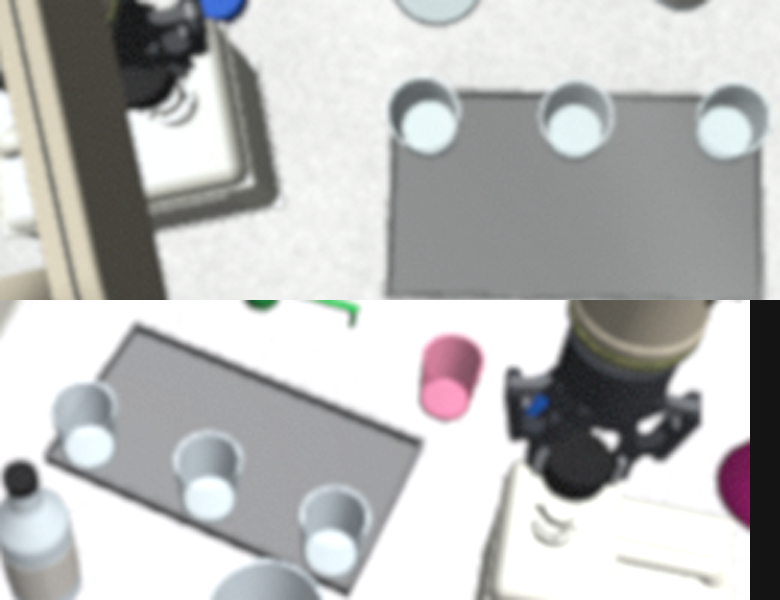

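The cap is in the gripper at about (575,465), above the bare neck at about (550,525), and the three cups are all standing. I'll hand it in.

```bash
python3 -c "
from bench import r
print(r.hand_in())"
```

```text
the job is handed in; nothing more can be done
None
```

The job is handed in: the three cups stand in an even row along the far rim, and the left canister's cap came free with a 72° clockwise turn and is held upright above its neck. This took about 24 s of the 67 s allowed.

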